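# Load, close and pin a drilling jig

## Robot

A 7-joint arm with a two-finger parallel gripper is mounted at the origin on a cart in front of the work surface, level with it; the furniture and walls round the work are solid. World frame = base frame: x ahead of the robot, y to its left, z up, the work surface at z = 0. Lengths are in mm, angles in degrees, forces in N, time in s.
With the tool pointing down it reaches from about 400 to 850 mm from the base axis. Payload 4.4 kg.
Tool frame: the origin (TCP) lies midway between the tips of the shut fingers; the grasp point (between the pads) lies 19 mm behind it; z points along the fingers, y is the line along which they close (so a half turn about z gives the same grasp; the last joint's range is limited). The gripper opens to 94 mm and grips with 3 to 60 N. Pads are 16 mm wide; open, the fingers measure 119 mm over their backs; the gripper's body (75 mm by 177 mm) begins 78 mm behind the grasp point.
Start: joints at [-73.155, 36.005, 2.206, 86.941, -1.547, 57.084, -1.146], TCP at [228.833, 608.402, 205.478] pointing down, gripper open.
Joint ranges: [-175.42, 175.42], [-21.48, 121.26], [-71.46, 75.88], [10.55, 141.38], [-63.04, 243.04], [13.31, 113.54], [-168.57, 168.57]. Speed limits (degrees/s): [147.25, 147.25, 180, 180, 180, 180, 180].

## Interface

Orientations are given as [roll, pitch, yaw] about the fixed x, y, z axes, in that order (R = Rz(yaw) Ry(pitch) Rx(roll)).
In Python, from workcell import manip, camera, close_job gives the robot as it stands.
- The arm moves only by the shell command python3 -m pendant 'ROWS' [OPENING] [FORCE]. ROWS is JSON, a list of rows, each an object with "offset": the shift along the world's x, y, z in mm, a list of three; "turn": the turn, a rotation vector about the world's x, y, z in rad, a list of three. A call has exactly 10 rows; each row shifts and turns the commanded pose from where the row before left it; what a row does not reach is not made up. A row lasts 1/8 s, in which the tool goes at most 62.5 mm and 10.7 degrees, less where a joint would pass 70% of its speed; a pose out of reach is approached as far as the arm can. A call is refused whole if a number of a shift passes 62.5 or a number of a turn 0.188, either way. A call with a gripper value outside its range is refused whole. OPENING is the finger opening in mm, from 0 to 94, set as the call begins (- or left out, the last holds). The fingers move at their own pace and stop on an object; FORCE is the grip in N (left out, the last holds). Time passes only in rows, so rows that do not move let the fingers close, or fill a call up. It gives the time, the measured TCP pose, the force, the opening and the grip force at its end, in the units of the state.
- manip.sense(): the state, without advancing time (a new reading comes with each control period).
- camera(name): name is "scene" or "top" or "wrist"; returns a dict with "img" (420x560x3 uint8, red, green, blue), "vfov" (degrees; the focal length in pixels is half the picture's height over the tangent of half this angle, whatever the lens; pixels are square), "cx", "cy" (the principal point, pixels), "camera_from_world" (4x4, takes a point from world to camera coordinates); the wrist camera has in their place "T_tool_cam" (4x4, takes a point from camera to tool coordinates, whose origin is the TCP and whose axes are the flange's). Camera axes: x right, y up, looking along -z (the intrinsics and any distortion apply to the point x, -y, -z); pixel columns grow to the right and rows downward; lengths in mm; the calibration is good to about 2 mm. A picture is of the moment at which its call begins: read the wrist's pose just before it. There is no depth.
- close_job(): hands the job in; it is judged then, once.
The state is a dict: "clock": time; "qpos": joint angles; "joint_vel": joint speeds; "tau": joint torques, N m; "ee_pos": TCP position; "tcp_rot": TCP orientation; "contact_force": force on the tool from outside, world axes, zero at the start; "torque": the same for the moment, N m; "opening": opening from 0.0 (shut) to 1.0 (fully open); "finger_force": force on a finger pad.
Only numpy, scipy, OpenCV 4.12 (cv2) and the standard library are available. Lean on these libraries where they do the work, as an engineer would, in place of code of your own. Each camera call takes 0.05 s, during which the arm holds its last target. There are 200 camera calls.

## Task

Lay the pale pine block flat and square in the nest of the blue drilling jig, swing the yellow lid down onto it, then take the red-knobbed locking pin from its stand and push it through the hole in the lid tab into the post, right home, until its collar bears on the tab and the lid is fully shut. The pad under the lid is sprung and lifts the lid again when let go, so finish while still holding the pin's knob and pressing it down, with the lid kept shut for the drilling to come. Leave the other things on the bench where they are.

Things in the scene. Friction and masses are not known exactly. Their poses are not given: they have to be found in the camera images.
- pine_block: the workpiece: pale pine offcut, a solid rectangular block 60 (x) x 110 (y) x 25 (z) mm (all lengths here are in mm), about 80 g, lying flat and loose on the bench. Origin: centre of its underside. Turned half round it is the same part
- jig: drilling jig fixed to the bench, blue base plate 120 (x) x 212 (y) x 12 thick. Origin: on the bench under the nest's centre; y points from pin post to hinge, z up. Blue hinge ears, 44 high above the plate, stand 80 from the origin at +y, 38 to 50 either side of the middle; the aluminium pin post (40 x 36, top 45.5 above the bench) stands 85 from the origin at -y
- nest (a point): centre of the nest's floor, 12 above the bench. Four aluminium corner angles, 14 high above it, enclose a pocket of 65 (jig x) x 115 (jig y): 2.5 play on each side of the block, which stands 11 proud of them. Between the angles the long sides (-x and +x) are open for 65 along y, room for a finger either side of the block down to the floor
- lid (a joint): angle of the yellow lid, rad: 0 fully shut (level), pi/2 upright, larger leaning away from the nest; stop at 2.2, starts at 1.7 to 1.9. Lid 0.2 kg; its stiff hinge (0.25 N m friction) stays wherever it is left. With the block in, the pad touches it at about 0.075; let go, the lid rests ajar at 0.04 to 0.075; pressing the tab down with about 8 N shuts it to 0
- lid_hinge (a point): point on the hinge axis, at its middle, 49 above the bench; the axis runs along the jig's x. The lid plate is 6 thick (3 either side of the axis), 70 wide, and reaches 147 from the axis; the 40 wide steel tab with the pin hole continues to 183
- lid_push (a point): point on the outer (upper when shut) face of the lid, on its middle line, 135 from the hinge axis: a clear place to push the lid closed with the fingertips. Its frame turns with the lid; z is the outward normal of this face and -y runs from hinge to tab
- lid_hole (a point): centre of the pin hole (12.5 dia, through) on the outer face of the lid tab, 165 from the hinge axis. Frame turns with the lid. With the lid shut it is 52 above the bench, straight above post_hole; with the lid ajar it stands up to 13 higher and less than 1 aside
- post_hole (a point): centre of the mouth of the upright hole in the pin post (12 dia, 33.5 deep), 45.5 above the bench
- pad: black rubber pressure pad (28 dia) on a spring under the lid, 80 from the hinge axis; it presses with about 15 N on the block when the lid is fully shut. Origin: its centre line at mid thickness of the lid
- pin: locking pin, 60 g, starts upright in the stand: steel shank 10 dia x 34 long with a tapered foot (6 dia at the tip), then a dark collar 28 dia x 4, then a red round knob 18 dia x 34 tall, total 72. Origin: centre of the foot of the shank; z along the pin, up to the knob. Pushed right home with the lid shut the origin is 18 above the bench
- pin_knob (a point): middle of the red knob, on the pin's axis, 56 above the pin's origin; the place to grip
- stand: fixed wooden block 64 x 64 x 40 with an upright hole in which the pin stands, its collar on the block's top. Origin: centre of its underside
- oak_block: the other wooden block: darker oak offcut, 45 x 150 x 30, a bystander. Origin: centre of its underside; long axis y
- bit_case: red closed drill-bit case lying flat, 64 x 115 x 35, bystander at the back. Origin: centre of its underside
- coffee_mug: white mug, 83 x 110 x 86, bystander at the back. Origin: centre of its underside
- blue_tape: blue roll of masking tape lying flat, 96 dia x 25, bystander at the back. Origin: centre of its underside
- parts_bin: red open-fronted parts bin, 156 x 100 x 70, bystander at the back right. Origin: centre of its underside
- tape_rule: yellow and black tape measure, 39 x 86 x 60, bystander at the left. Origin: centre of its underside
- wrench: steel wrench lying flat, 28 x 197 x 8, bystander at the front right. Origin: centre of its underside

How it is judged:
By the outcome, as a careful person would: the job done as asked, in the order asked, and still so for the second after the job is handed in, while the arm keeps its last pose, push and grip.
It also fails if it takes over 64 s, if anything falls off the work surface, if the arm or the gripper's body presses on something with over 40 N, if the wrist force passes 120 N, or if a joint passes its speed limit or range.

## Working session

There is one attempt and no reset: what is moved stays moved. The work goes in short steps, Python scripts to look and compute and a shell command to move; the robot and the scene stay as the last step left them, time stands still between calls to the robot, and variables do not carry over. Pictures are saved under pics/ and viewed, at most 10 in all, crops included, and the job is handed in when it is done.

```bash
ls; mkdir -p pics; python3 - <<'E'
from workcell import manip, camera
import cv2
print(manip.sense())
for n in ("scene","top"):
    c=camera(n); print(n,c["vfov"],c["cx"],c["cy"],c["camera_from_world"].tolist() if hasattr(c["camera_from_world"],'tolist') else c["camera_from_world"],[k for k in c])
    cv2.imwrite(f"pics/{n}0.png",cv2.resize(c["img"][:,:,::-1],(800,600),interpolation=cv2.INTER_CUBIC))
E
```

```text
pics
{'clock': 0.0, 'qpos': array([-73.15594973,  36.05755659,   2.20338665,  86.9940165 ,
        -1.54706728,  57.08447859,  -1.14607819]), 'joint_vel': array([-0.09746405,  0.06014067, -0.06715583,  0.03107546,  0.0159425 ,
       -0.0434275 ,  0.07174615]), 'tau': array([ 3.95571178e-04, -5.49741125e+01,  1.14350338e+00, -1.86631483e+01,
       -5.22354722e-02,  2.34039308e-02,  1.77819211e-04]), 'ee_pos': array([228.59637686, 607.77629334, 204.58084197]), 'tcp_rot': array([-1.79893663e+02,  1.71521271e-03,  1.59385062e+02]), 'contact_force': array([ 0.60214903, -0.30312645,  1.22404612]), 'torque': array([0.01528867, 0.02364165, 0.05600323]), 'finger_force': 0.0, 'opening': 0.9994046320781981}
scene 54.250413138030474 275.7007242829704 210.3941939943462 [[-0.41832901982471654, -0.9082858165614595, -0.004207921788147731, 310.3218085841604], [0.4440260248754629, -0.2085420504064111, 0.8714075409620835, -272.44960819339485], [-0.7923646385382093, 0.3626666356939567, 0.4905417321172991, -733.6763380030287], [0.0, 0.0, 0.0, 1.0]] ['img', 'vfov', 'cx', 'cy', 'camera_from_world']
top 50.9829708787037 281.15148253785236 215.69365235914344 [[-0.022192627247837604, -0.9995953689995788, -0.017792851666749026, 121.79407099690722], [0.9825394845976833, -0.02509546941686946, 0.18435394929663484, -535.9799927057899], [-0.18472587393854112, -0.013390880827763662, 0.9826988530614548, -1232.9387320625217], [0.0, 0.0, 0.0, 1.0]] ['img', 'vfov', 'cx', 'cy', 'camera_from_world']
```

View pics/scene0.png

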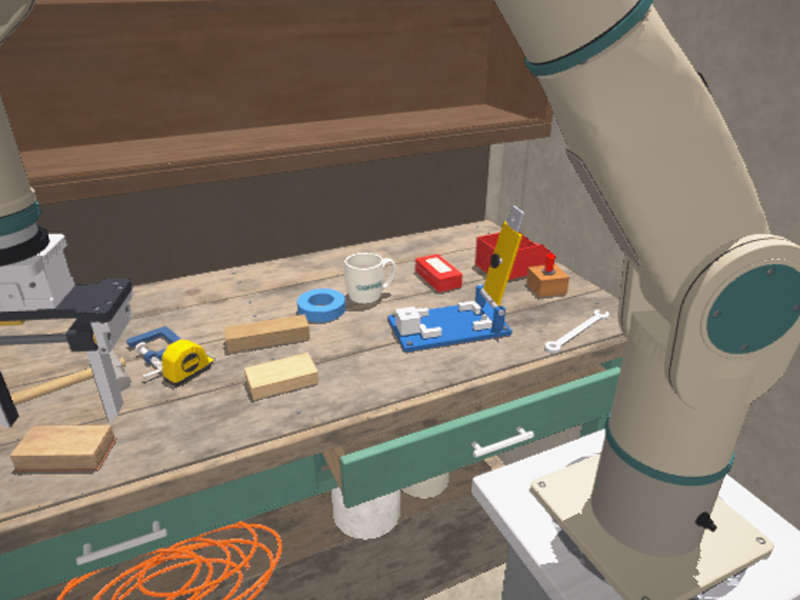

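View pics/top0.png

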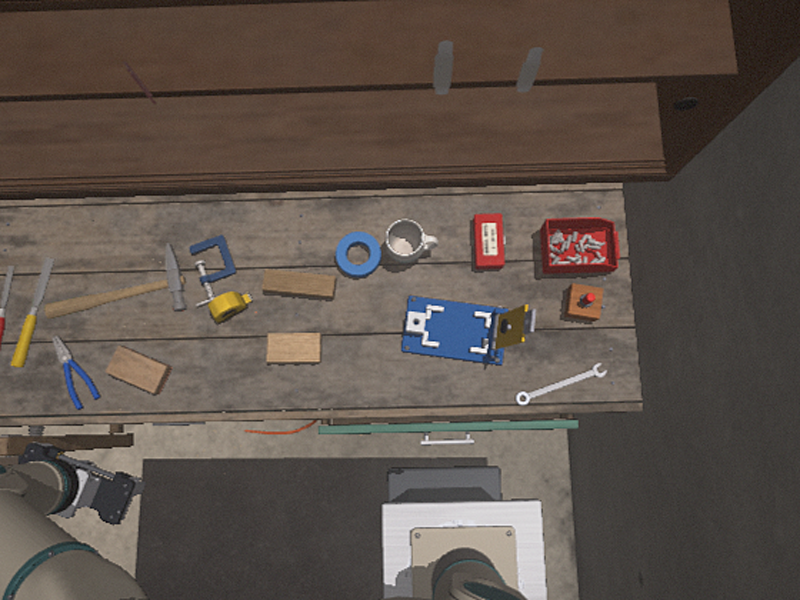

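The scene shows the pine block (281,376 in the enlarged picture) to the left of the jig, with the lid leaning to the right and the pin's stand at (548,280). In the top view the pine block is at (293,348), the post at (415,322), the hinge near (490,345) and the pin at (589,298). Next I'll take an enlarged crop to read pixels.

```bash
cat > h.py <<'E'
import numpy as np, cv2
from workcell import manip, camera
from scipy.spatial.transform import Rotation as R
def K(c): 
    f=c["img"].shape[0]/2/np.tan(np.radians(c["vfov"]/2)); return f
def ray(c,uv,T=None):
    """T world_from_cam"""
    f=K(c); d=np.array([(uv[0]-c["cx"])/f,-(uv[1]-c["cy"])/f,-1.])
    if T is None: T=np.linalg.inv(np.array(c["camera_from_world"]))
    return T[:3,3],T[:3,:3]@d
def onz(c,uv,z,T=None):
    o,d=ray(c,uv,T); return o+d*(z-o[2])/d[2]
def proj(c,p,T=None):
    W=np.array(c["camera_from_world"]) if T is None else np.linalg.inv(T)
    q=W[:3,:3]@np.array(p,float)+W[:3,3]; f=K(c)
    return c["cx"]+f*q[0]/-q[2], c["cy"]-f*q[1]/-q[2]
def wrist():
    s=manip.sense(); c=camera("wrist")
    T=np.eye(4); T[:3,:3]=R.from_euler('xyz',s["tcp_rot"],degrees=True).as_matrix(); T[:3,3]=s["ee_pos"]
    return c,T@np.array(c["T_tool_cam"]),s
E
python3 - <<'E'
from h import *
c=camera("top"); im=c["img"][:,:,::-1]
a=cv2.resize(im[195:265,180:280],None,fx=4,fy=4,interpolation=cv2.INTER_CUBIC)  # 400x280
b=cv2.resize(im[195:265,335:435],None,fx=4,fy=4,interpolation=cv2.INTER_CUBIC)
d=cv2.resize(im[195:265,275:375],None,fx=4,fy=4,interpolation=cv2.INTER_CUBIC)
cv2.imwrite("pics/crop1.png",np.vstack([np.hstack([a,b]),np.hstack([d,0*d])]))
E
```

```text
(no output)
```

View pics/crop1.png

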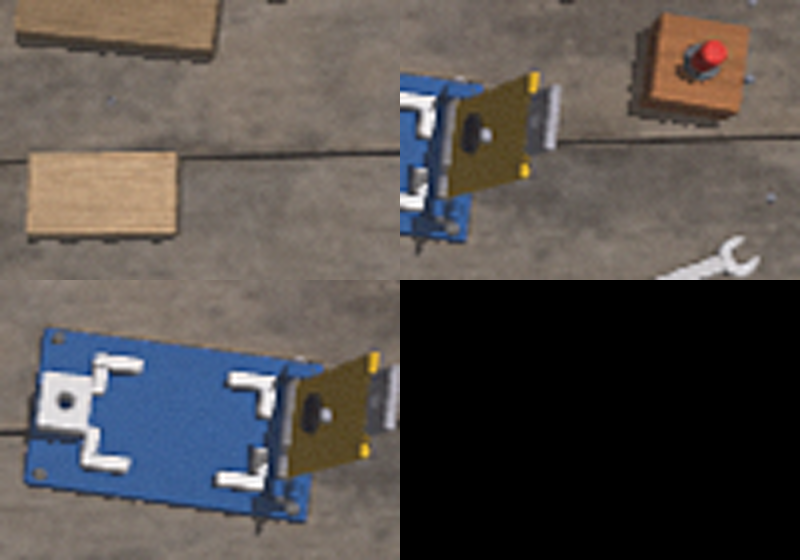

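The crop shows the pine block's top corners at (29,153), (178,153), (177,233) and (28,233). The jig plate's corners are at (45,328), (25,484) and (303,522), the post hole is at (66,401) and the top of the knob is at (714,49).

```bash
python3 - <<'E'
from h import *
c=camera("top")
g=lambda ox,x,y,z: onz(c,(ox+(x+.5)/4-.5,195+(y+.5)/4-.5),z)
P=[g(180,*p,25) for p in((29,153),(178,153),(177,233),(28,233))]
print("pine",np.round(P,0).tolist(),np.mean(P,0).round(1))
J=[g(275,*p,12) for p in((45,48),(25,204),(303,242))]
print("jig",np.round(J,1).tolist())
ph=g(275,66,121,45.5);print("post",ph.round(1))
v=J[2]-J[1]; print("jig y dir",np.degrees(np.arctan2(v[1],v[0])),np.linalg.norm(v), "x",np.degrees(np.arctan2(*(J[0]-J[1])[[1,0]])))
for e in P[1]-P[0],P[2]-P[3]: print("pine dir",np.degrees(np.arctan2(e[1],e[0])),np.linalg.norm(e))
print("pin",g(335,314,47,78).round(1),g(335,307,63,42))
cc,T,s=wrist(); print(np.array(cc["T_tool_cam"]).round(3).tolist(),cc["vfov"],cc["cx"],cc["cy"])
E
```

```text
pine [[499.0, 390.0, 25.0], [496.0, 279.0, 25.0], [437.0, 280.0, 25.0], [440.0, 390.0, 25.0]] [467.9 334.7  25. ]
jig [[573.5, 94.6, 12.0], [455.7, 112.3, 12.0], [422.6, -91.8, 12.0]]
post [511.8  80.6  45.5]
jig y dir -99.20779482503593 206.8360383034808 x -8.540873233594295
pine dir -91.42223002963172 110.7087461501684
pine dir -91.37539856770515 109.7766819707667
pin [ 551.  -267.8   78. ] [ 546.51134772 -272.2965665    42.        ]
[[0.001, 0.974, 0.225, 65.236], [1.0, -0.001, -0.0, -1.038], [-0.0, 0.225, -0.974, -178.47], [0.0, 0.0, 0.0, 1.0]] 59.19928436857933 274.5274384268055 213.84371784828136
```

```bash
python3 -m pendant '[{"offset":[24,-27.3,-5],"turn":[0,0,-0.1236]},{"offset":[24,-27.3,-5],"turn":[0,0,-0.1236]},{"offset":[24,-27.3,-5],"turn":[0,0,-0.1236]},{"offset":[24,-27.3,-5],"turn":[0,0,-0.1236]},{"offset":[24,-27.3,-5],"turn":[0,0,-0.1236]},{"offset":[24,-27.3,-5],"turn":[0,0,-0.1236]},{"offset":[24,-27.3,-5],"turn":[0,0,-0.1236]},{"offset":[24,-27.3,-5],"turn":[0,0,-0.1236]},{"offset":[24,-27.3,-5],"turn":[0,0,-0.1236]},{"offset":[24,-27.3,-5],"turn":[0,0,-0.1236]}]' 94 20
python3 - <<'E'
from h import *
c,T,s=wrist(); print(s["ee_pos"],s["tcp_rot"],s["qpos"])
P=[]
cv2.imwrite("pics/w1.png",cv2.resize(c["img"][:,:,::-1],(800,600),interpolation=cv2.INTER_CUBIC))
print([np.round(np.array(proj(c,p,T))*800/560) for p in ((499,390,25),(496,279,25),(437,280,25),(440,390,25))])
E
```

```text
clock: 1.5
ee_pos: [469.5, 334.6, 155.3]
tcp_rot: [180.0, -0.0, 88.3]
contact_force: [0.0, 0.4, -0.3]
opening: 1.005
finger_force: 0.0
[469.4962605  334.62289709 155.3409111 ] [ 1.79997414e+02 -1.22291103e-02  8.83438523e+01] [-51.33485824  34.84244325  20.48140783 102.4302293  -16.25437432
  45.61995448 -24.42414146]
[array([442., 198.]), array([438., 380.]), array([343., 381.]), array([339., 200.])]
```

View pics/w1.png

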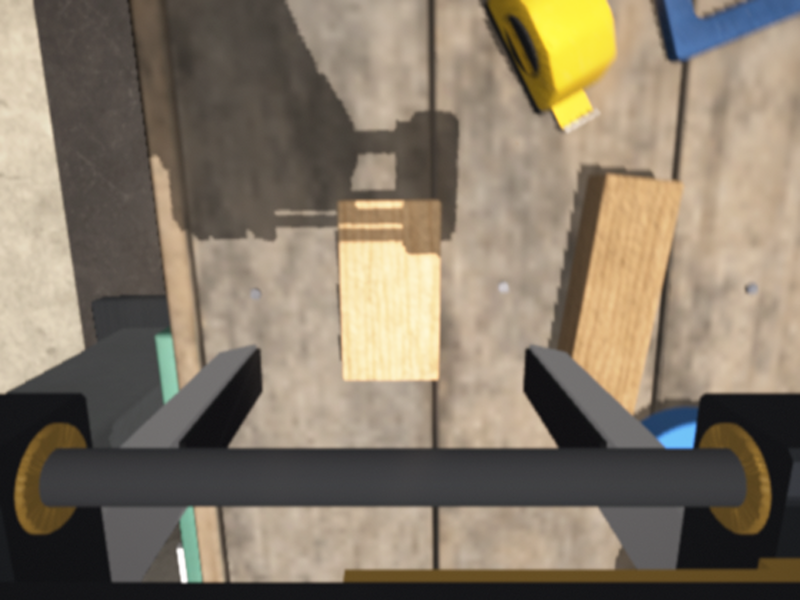

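The pine block appears exactly where the estimate puts it, with corners at (338,200), (440,200), (440,380) and (343,381). I'll go down and grip.

```bash
python3 -m pendant '[{"offset":[-1.5,0,-18],"turn":[0,0,0]},{"offset":[0,0,-18],"turn":[0,0,0]},{"offset":[0,0,-18],"turn":[0,0,0]},{"offset":[0,0,-18],"turn":[0,0,0]},{"offset":[0,0,-18],"turn":[0,0,0]},{"offset":[0,0,-18],"turn":[0,0,0]},{"offset":[0,0,-18],"turn":[0,0,0]},{"offset":[0,0,-14],"turn":[0,0,0]},{"offset":[0,0,-10],"turn":[0,0,0]},{"offset":[0,0,0],"turn":[0,0,0]}]' 85
python3 -m pendant '[{"offset":[0,0,0],"turn":[0,0,0]},{"offset":[0,0,0],"turn":[0,0,0]},{"offset":[0,0,0],"turn":[0,0,0]},{"offset":[0,0,0],"turn":[0,0,0]},{"offset":[0,0,0],"turn":[0,0,0]},{"offset":[0,0,0],"turn":[0,0,0]},{"offset":[0,0,0],"turn":[0,0,0]},{"offset":[0,0,0],"turn":[0,0,0]},{"offset":[0,0,0],"turn":[0,0,0]},{"offset":[0,0,0],"turn":[0,0,0]}]' 40 20
```

```text
clock: 2.8
ee_pos: [467.0, 335.1, 4.7]
tcp_rot: [-179.9, 0.0, 88.6]
contact_force: [-0.3, 0.4, -0.9]
opening: 0.904
finger_force: 0.0
clock: 4.05
ee_pos: [467.6, 335.6, 5.9]
tcp_rot: [180.0, -0.0, 88.6]
contact_force: [-0.6, -0.2, 5.5]
opening: 0.636
finger_force: 20.0
```

```bash
python3 -m pendant '[{"offset":[0,0,25],"turn":[0,0,0]},{"offset":[0,0,30],"turn":[0,0,0]},{"offset":[3,-36,30],"turn":[0,0,-0.016]},{"offset":[4,-43,8],"turn":[0,0,-0.016]},{"offset":[4,-44,0],"turn":[0,0,-0.016]},{"offset":[4,-44,0],"turn":[0,0,-0.016]},{"offset":[4,-44,0],"turn":[0,0,-0.016]},{"offset":[4,-44,0],"turn":[0,0,-0.017]},{"offset":[4,-44,0],"turn":[0,0,-0.017]},{"offset":[4,-39,0],"turn":[0,0,-0.017]}]'
python3 - <<'E'
from h import *
c,T,s=wrist(); c,T,s=wrist(); print(s["ee_pos"],s["tcp_rot"],s["opening"]*94)
cv2.imwrite("pics/w2.png",cv2.resize(c["img"][:,:,::-1],(800,600),interpolation=cv2.INTER_CUBIC))
np.save("w2T.npy",T)
o=np.array([498.6,-3.4]);a=np.radians(-98.9);Y=np.array([np.cos(a),np.sin(a)]);X=np.array([Y[1],-Y[0]])
f=lambda x,y,z:np.round(np.array(proj(c,[*(o+x*X+y*Y),z],T))*800/560).tolist()
print("post",f(0,-85,45.5),"post c",[f(x,y,45.5) for x in(-20,20) for y in (-103,-67)],"plate",f(-60,-106,12),f(60,-106,12))
E
```

```text
clock: 5.3
ee_pos: [498.1, -4.4, 98.3]
tcp_rot: [-180.0, 0.0, 81.0]
contact_force: [-0.0, 0.1, -0.4]
opening: 0.634
finger_force: 20.0
[498.76110928 -11.00851867  98.65133326] [179.87914744   0.25596046  80.55182276] 60.19020584470336
post [388.0, 112.0] post c [[437.0, 65.0], [436.0, 157.0], [338.0, 66.0], [341.0, 158.0]] plate [516.0, 73.0] [259.0, 75.0]
```

View pics/w2.png

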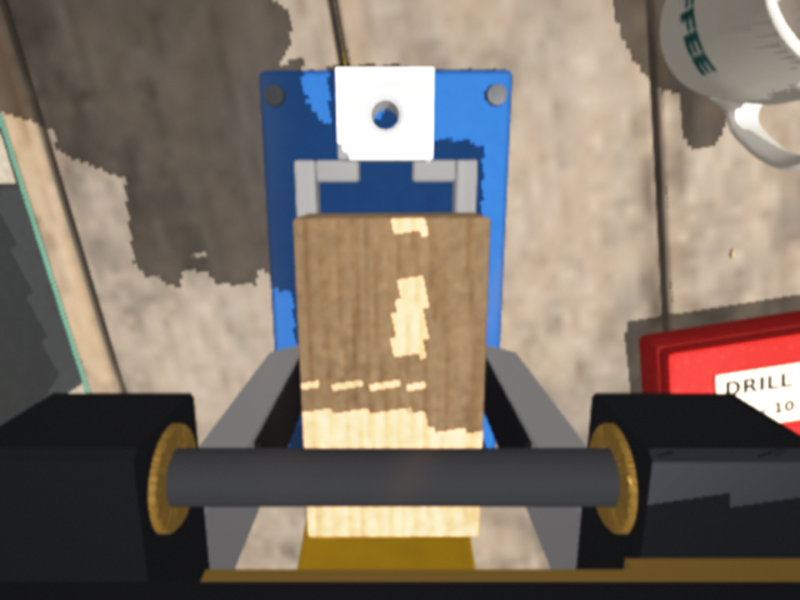

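The wrist view shows the post hole at (386,114), post corners at (336,67) and (434,158), and plate corners at (262,72) and (512,72). The block's top corners are at (293,216), (489,217), (481,536) and (307,536). Next I'll work out the offset between block and jig.

```bash
python3 - <<'E'
from h import *
T=np.load("w2T.npy"); c,T2,s=wrist(); print(s["ee_pos"],s["tcp_rot"])
g=lambda u,v,z: onz(c,((u+.5)*.7-.5,(v+.5)*.7-.5),z,T)[:2]
B=np.array([g(*p,117.6) for p in((293,216),(489,217),(481,536),(307,536))])
tcp=np.array([498.76,-11.0])
ang=lambda v:np.degrees(np.arctan2(v[1],v[0]))
print("block",B.mean(0)-tcp,ang(B[2]+B[3]-B[0]-B[1]),ang(B[1]-B[0]), np.linalg.norm(B[1]-B[0]),np.linalg.norm(B[0]-B[3]))
pc=np.array([g(*p,45.5) for p in((336,67),(435,67),(434,158))]); h=g(386,114,45.5)
pl=np.array([g(262,72,12),g(512,72,12)]); L=(g(275,348,12),g(502,348,12))
print("post hole",h,"corner mid",(pc[0]+pc[2])/2,"xdir",ang(pc[1]-pc[0]),"plate xdir",ang(pl[1]-pl[0]),"w",np.linalg.norm(pl[1]-pl[0]),"edges",ang(L[0]-pl[0]),ang(L[1]-pl[1]), "mid",pl.mean(0))
cor=[g(298,162,26),g(477,162,26)]; print("angles",cor,np.mean(cor,0),ang(cor[1]-cor[0]))
E
```

```text
[498.52661484  -8.1510429   98.55543027] [1.79930034e+02 1.61597237e-01 8.06013714e+01]
block [-0.35696176  0.09077744] -98.89048817876133 -9.690836484130651 58.39373561069497 109.17388329007225
post hole [510.79785329  80.12085571] corner mid [510.80870086  80.3741393 ] xdir -9.382054894643582 plate xdir -9.3826825417509 w 116.62014030054709 edges -99.75059199997371 -98.64304767305786 mid [514.65652694 102.23479633]
angles [array([467.71419595,  68.44078336]), array([548.69301645,  55.04291219])] [508.2036062   61.74184777] -9.39443160759547
```

```bash
python3 -m pendant '[{"offset":[0,0,0],"turn":[0,0,-0.004]},{"offset":[0,0,-10],"turn":[0,0,0]},{"offset":[0,0,-10],"turn":[0,0,0]},{"offset":[0,0,-10],"turn":[0,0,0]},{"offset":[0,0,-10],"turn":[0,0,0]},{"offset":[0,0,-10],"turn":[0,0,0]},{"offset":[0,0,0],"turn":[0,0,0]},{"offset":[0,0,0],"turn":[0,0,0]},{"offset":[0,0,0],"turn":[0,0,0]},{"offset":[0,0,0],"turn":[0,0,0]}]'
python3 -c "
from h import *
s=manip.sense();print(s['ee_pos'],s['tcp_rot'])"
```

```text
clock: 6.7
ee_pos: [498.6, -2.6, 48.8]
tcp_rot: [180.0, -0.0, 80.8]
contact_force: [0.4, -0.5, -0.9]
opening: 0.636
finger_force: 20.0
[498.59188852  -2.57556432  48.78837083] [ 1.79962285e+02 -1.16181144e-02  8.08339216e+01]
```

```bash
python3 -m pendant '[{"offset":[-0.9,-0.8,0],"turn":[0,0,-0.002]},{"offset":[0,0,-4],"turn":[0,0,0]},{"offset":[0,0,-4],"turn":[0,0,0]},{"offset":[0,0,-4],"turn":[0,0,0]},{"offset":[0,0,-4],"turn":[0,0,0]},{"offset":[0,0,-4],"turn":[0,0,0]},{"offset":[0,0,-4],"turn":[0,0,0]},{"offset":[0,0,-4],"turn":[0,0,0]},{"offset":[0,0,-2],"turn":[0,0,0]},{"offset":[0,0,0],"turn":[0,0,0]}]'
```

```text
clock: 7.95
ee_pos: [497.3, -3.4, 18.3]
tcp_rot: [-180.0, 0.0, 80.7]
contact_force: [-0.1, 0.4, -0.8]
opening: 0.636
finger_force: 20.0
```

```bash
python3 -m pendant '[{"offset":[0,0,-0.6],"turn":[0,0,0]},{"offset":[0,0,0],"turn":[0,0,0]},{"offset":[0,0,0],"turn":[0,0,0]},{"offset":[0,0,0],"turn":[0,0,0]},{"offset":[0,0,10],"turn":[0,0,0]},{"offset":[0,0,20],"turn":[0,0,0]},{"offset":[0,0,25],"turn":[0,0,0]},{"offset":[0,0,30],"turn":[0,0,0]},{"offset":[0,0,30],"turn":[0,0,0]},{"offset":[0,0,30],"turn":[0,0,0]}]' 80
python3 -m pendant '[{"offset":[0,0,20],"turn":[0,0,0]},{"offset":[0,0,15],"turn":[0,0,0]},{"offset":[0,0,0],"turn":[0,0,0]},{"offset":[0,0,0],"turn":[0,0,0]},{"offset":[0,0,0],"turn":[0,0,0]},{"offset":[0,0,0],"turn":[0,0,0]},{"offset":[0,0,0],"turn":[0,0,0]},{"offset":[0,0,0],"turn":[0,0,0]},{"offset":[0,0,0],"turn":[0,0,0]},{"offset":[0,0,0],"turn":[0,0,0]}]' 0
python3 - <<'E'
from h import *
c,T,s=wrist(); print(s["ee_pos"],s["tcp_rot"],s["opening"]*94)
cv2.imwrite("pics/w3.png",cv2.resize(c["img"][:,:,::-1],(800,600),interpolation=cv2.INTER_CUBIC))
np.save("w3T.npy",T)
E
```

```text
clock: 9.2
ee_pos: [497.3, -3.4, 164.6]
tcp_rot: [180.0, -0.0, 80.7]
contact_force: [0.3, 0.6, 0.7]
opening: 0.848
finger_force: 0.0
clock: 10.45
ee_pos: [497.5, -3.4, 197.9]
tcp_rot: [180.0, -0.0, 80.7]
contact_force: [-0.7, 0.6, -0.0]
opening: 0.006
finger_force: 0.0
[497.45652697  -3.41681236 197.92135079] [ 1.79994584e+02 -3.59395352e-03  8.07143578e+01] 0.6007971319790196
```

View pics/w3.png

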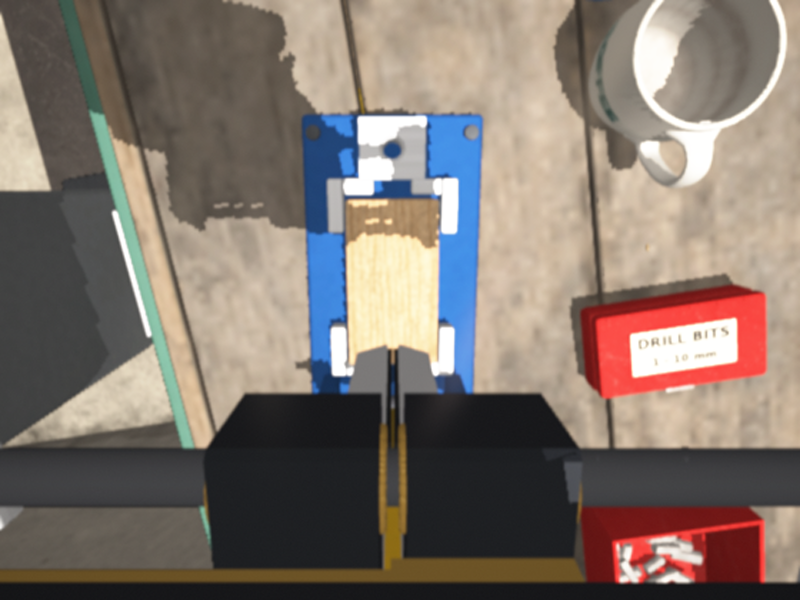

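The block sits square in the nest, inside the four angles: its top edge runs from (346,199) to (439,199) and the post hole is at (392,149). Next I'll measure the lid angle from the top camera and refine the jig's position.

```bash
python3 - <<'E'
from h import *
T=np.load("w3T.npy"); c,_,s=wrist()
g=lambda u,v,z: onz(c,((u+.5)*.7-.5,(v+.5)*.7-.5),z,T)[:2]
print("hole",g(392,149,45.5)); pl=np.array([g(303,116,12),g(482,116,12)]); print(pl,pl.mean(0))
t=camera("top")
a=np.radians(-99.2);Y=np.array([np.cos(a),np.sin(a),0]); O=np.r_[g(392,149,45.5),0]+85*Y; H=O+80*Y+[0,0,49]
print("O",O,"H",H,Y)
for th in (1.65,1.7,1.75,1.8,1.85,1.9,1.95): print(th,np.round(proj(t,H+183*(-Y*np.cos(th)+[0,0,np.sin(th)])),1),"obs",(372.7,224.5))
X=np.cross(Y,[0,0,1]); print(X)
for th in (1.57,1.3,1.1,.9,.7,.5,.3,.15,.06,0): 
    p=H+(-138*np.cos(th)+3*np.sin(th)+8)*Y+[0,0,138*np.sin(th)+3*np.cos(th)]; print(th,p.round(1))
E
```

```text
hole [510.22021032  79.86184407]
[[456.38513642 111.68397646]
 [571.90981671  92.89129495]] [514.14747657 102.2876357 ]
O [496.63030936  -4.04473846   0.        ] H [483.83981435 -83.01563966  49.        ] [-0.15988119 -0.98713627  0.        ]
1.65 [363.4 222.8] obs (372.7, 224.5)
1.7 [367.  223.4] obs (372.7, 224.5)
1.75 [370.6 224. ] obs (372.7, 224.5)
1.8 [374.  224.6] obs (372.7, 224.5)
1.85 [377.4 225.2] obs (372.7, 224.5)
1.9 [380.7 225.9] obs (372.7, 224.5)
1.95 [383.9 226.5] obs (372.7, 224.5)
[-0.98713627  0.15988119  0.        ]
1.57 [482.1 -93.8 187. ]
1.3 [488.  -57.3 182.8]
1.1 [492.1 -31.8 173.3]
0.9 [495.9  -8.6 159. ]
0.7 [499.1  11.4 140.2]
0.5 [501.7  27.2 117.8]
0.3 [503.5  38.4  92.6]
0.15 [504.3  43.3  72.6]
0.06 [504.6  44.9  60.3]
0 [504.6  45.3  52. ]
```

```bash
python3 -m pendant '[{"offset":[0,0,35],"turn":[0,0,0]},{"offset":[0,0,30],"turn":[0,0,0]},{"offset":[-4,-24,0],"turn":[0,0,0]},{"offset":[-5,-28,0],"turn":[0,0,0]},{"offset":[-5,-28,0],"turn":[0,0,0]},{"offset":[-5,-28,0],"turn":[0,0,0]},{"offset":[-5,-28,0],"turn":[0,0,0]},{"offset":[-3,-28,0],"turn":[0,0,0]},{"offset":[0,0,0],"turn":[0,0,0]},{"offset":[0,0,0],"turn":[0,0,0]}]'
python3 -m pendant '[{"offset":[0,0,-20],"turn":[0,0,0]},{"offset":[0,0,-20],"turn":[0,0,0]},{"offset":[0,0,-20],"turn":[0,0,0]},{"offset":[0,0,-17],"turn":[0,0,0]},{"offset":[2,10,0],"turn":[0,0,0]},{"offset":[2,12,0],"turn":[0,0,0]},{"offset":[2,12,0],"turn":[0,0,0]},{"offset":[2,12,0],"turn":[0,0,0]},{"offset":[2,12,0],"turn":[0,0,0]},{"offset":[2,12,0],"turn":[0,0,0]}]'
```

```text
clock: 11.85
ee_pos: [470.6, -166.3, 262.7]
tcp_rot: [-180.0, -0.1, 80.8]
contact_force: [-0.1, -0.1, -0.4]
opening: 0.004
finger_force: 0.0
clock: 13.1
ee_pos: [482.7, -96.7, 186.1]
tcp_rot: [180.0, 0.0, 80.7]
contact_force: [-0.1, -1.0, 1.2]
opening: 0.002
finger_force: 0.7
```

```bash
python3 -m pendant '[{"offset":[1.8,13.2,-1],"turn":[0,0,0]},{"offset":[1.8,13.2,-1],"turn":[0,0,0]},{"offset":[1.8,13.2,-1],"turn":[0,0,0]},{"offset":[2,12.8,-4.7],"turn":[0,0,0]},{"offset":[2,12.8,-4.7],"turn":[0,0,0]},{"offset":[1.9,11.6,-7.1],"turn":[0,0,0]},{"offset":[1.9,11.6,-7.1],"turn":[0,0,0]},{"offset":[1.6,10,-9.4],"turn":[0,0,0]},{"offset":[1.6,10,-9.4],"turn":[0,0,0]},{"offset":[1.3,8.2,-11],"turn":[0,0,0]}]'
python3 -m pendant '[{"offset":[1.3,7.6,-11.4],"turn":[0,0,0]},{"offset":[0.9,5.6,-12.6],"turn":[0,0,0]},{"offset":[0.9,5.6,-12.6],"turn":[0,0,0]},{"offset":[0.4,2.5,-10],"turn":[0,0,0]},{"offset":[0.4,2.5,-10],"turn":[0,0,0]},{"offset":[0.2,0.8,-6],"turn":[0,0,0]},{"offset":[0.2,0.8,-6],"turn":[0,0,0]},{"offset":[0,0,-2],"turn":[0,0,0]},{"offset":[0,0,0],"turn":[0,0,0]},{"offset":[0,0,0],"turn":[0,0,0]}]'
```

```text
clock: 14.35
ee_pos: [500.2, 20.0, 128.7]
tcp_rot: [-180.0, -0.0, 80.7]
contact_force: [0.2, 0.2, 1.8]
opening: 0.007
finger_force: 0.4
clock: 15.6
ee_pos: [504.5, 44.5, 59.0]
tcp_rot: [180.0, -0.0, 80.7]
contact_force: [-0.8, -0.2, 0.4]
opening: 0.002
finger_force: 0.3
```

```bash
python3 -m pendant '[{"offset":[0,0,-2],"turn":[0,0,0]},{"offset":[0,0,-2],"turn":[0,0,0]},{"offset":[0,0,0],"turn":[0,0,0]},{"offset":[0,0,0],"turn":[0,0,0]},{"offset":[0,0,0],"turn":[0,0,0]},{"offset":[0,0,0],"turn":[0,0,0]},{"offset":[0,0,0],"turn":[0,0,0]},{"offset":[0,0,0],"turn":[0,0,0]},{"offset":[0,0,0],"turn":[0,0,0]},{"offset":[0,0,0],"turn":[0,0,0]}]'
python3 -m pendant '[{"offset":[0,0,25],"turn":[0,0,0]},{"offset":[0,0,35],"turn":[0,0,0]},{"offset":[0,-30,35],"turn":[0,0,0]},{"offset":[6,-42,20],"turn":[0,0,0]},{"offset":[6,-44,0],"turn":[0,0,0]},{"offset":[6,-44,0],"turn":[0,0,0]},{"offset":[6,-44,0],"turn":[0,0,0]},{"offset":[6,-44,0],"turn":[0,0,0]},{"offset":[6,-36,0],"turn":[0,0,0]},{"offset":[4,-24,-10],"turn":[0,0,0]}]' 45
python3 -m pendant '[{"offset":[0,0,-10],"turn":[0,0,0]},{"offset":[0,0,-10],"turn":[0,0,0]},{"offset":[0,0,0],"turn":[0,0,0]},{"offset":[0,0,0],"turn":[0,0,0]},{"offset":[0,0,0],"turn":[0,0,0]},{"offset":[0,0,0],"turn":[0,0,0]},{"offset":[0,0,0],"turn":[0,0,0]},{"offset":[0,0,0],"turn":[0,0,0]},{"offset":[0,0,0],"turn":[0,0,0]},{"offset":[0,0,0],"turn":[0,0,0]}]'
python3 - <<'E'
from h import *
c,T,s=wrist(); print(s["ee_pos"],s["tcp_rot"],s["opening"]*94)
w=c["img"][:,:,::-1]; np.save("w4T.npy",T)
t=camera("top")["img"][195:265,275:375,::-1]
q=camera("scene")["img"][150:250,260:400,::-1]
cv2.imwrite("pics/w4.png",np.hstack([w,np.vstack([cv2.resize(t,(240,168)),cv2.resize(q,(240,171)),np.zeros((81,240,3),np.uint8)])]))
E
```

```text
clock: 16.85
ee_pos: [504.6, 44.7, 55.1]
tcp_rot: [180.0, -0.0, 80.7]
contact_force: [-2.1, 0.1, 4.7]
opening: 0.002
finger_force: 2.7
clock: 18.1
ee_pos: [544.8, -266.2, 160.0]
tcp_rot: [179.9, 0.1, 80.6]
contact_force: [0.1, 0.8, 0.2]
opening: 0.481
finger_force: 0.0
clock: 19.35
ee_pos: [544.4, -263.4, 139.9]
tcp_rot: [-180.0, -0.0, 80.7]
contact_force: [0.0, 0.1, 0.3]
opening: 0.479
finger_force: 0.0
[ 544.41340895 -263.40963721  139.88559036] [-1.79999506e+02 -3.08283244e-03  8.07150539e+01] 44.99825739186373
```

View pics/w4.png

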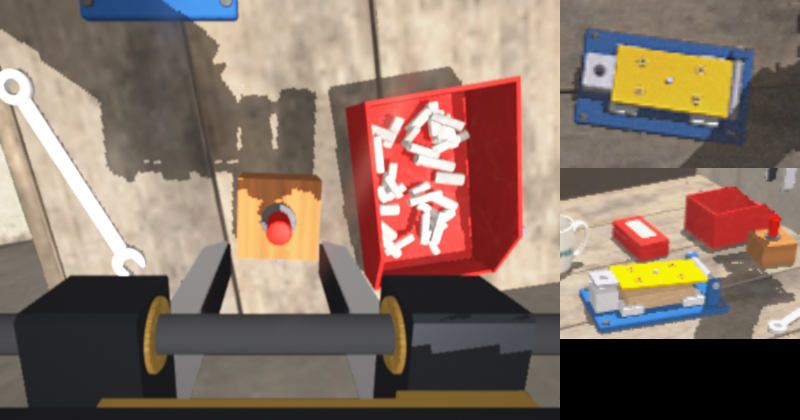

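The lid is down on the block. In the wrist view the knob's top is at (279,232), the collar's centre is near (277,218) and the stand's top runs from (239,180) to (320,260).

```bash
python3 - <<'E'
from h import *
T=np.load("w4T.npy"); c,_,s=wrist(); im=c["img"].astype(int)
m=(im[...,0]>150)&(im[...,1]<70)&(im[...,2]<70); m[:, :255]=0; m[:,305:]=0; m[:195]=0;m[260:]=0
v,u=np.where(m); print(u.min(),u.max(),v.min(),v.max(),u.mean(),v.mean())
print("centroid z~63",onz(c,(u.mean(),v.mean()),64,T),"top",onz(c,(279.5,232),78,T),"collar",onz(c,(277.5,218.5),44,T))
print(proj(c,(548,-269,78),T),proj(c,(548,-269,44),T),s["ee_pos"])
E
```

```text
267 290 219 234 277.7816091954023 223.68965517241378
centroid z~63 [ 545.89557266 -265.68701419   64.        ] top [ 546.59107095 -267.98443841   78.        ] collar [ 545.66245762 -266.7656913    44.        ]
(np.float64(281.7963219259634), np.float64(233.10724722045242)) (np.float64(280.97965311979203), np.float64(220.82412607416225)) [ 544.41714343 -263.39900742  139.83366318]
```

```bash
python3 -m pendant '[{"offset":[1.8,-3.9,-6],"turn":[0,0,0]},{"offset":[0,0,-14],"turn":[0,0,0]},{"offset":[0,0,-14],"turn":[0,0,0]},{"offset":[0,0,-14],"turn":[0,0,0]},{"offset":[0,0,-14],"turn":[0,0,0]},{"offset":[0,0,-12],"turn":[0,0,0]},{"offset":[0,0,-10],"turn":[0,0,0]},{"offset":[0,0,-7],"turn":[0,0,0]},{"offset":[0,0,0],"turn":[0,0,0]},{"offset":[0,0,0],"turn":[0,0,0]}]' 40
python3 -m pendant '[{"offset":[0,0,0],"turn":[0,0,0]},{"offset":[0,0,0],"turn":[0,0,0]},{"offset":[0,0,0],"turn":[0,0,0]},{"offset":[0,0,0],"turn":[0,0,0]},{"offset":[0,0,0],"turn":[0,0,0]},{"offset":[0,0,0],"turn":[0,0,0]},{"offset":[0,0,0],"turn":[0,0,0]},{"offset":[0,0,0],"turn":[0,0,0]},{"offset":[0,0,0],"turn":[0,0,0]},{"offset":[0,0,0],"turn":[0,0,0]}]' 5 50
```

```text
clock: 20.8
ee_pos: [546.5, -267.5, 49.2]
tcp_rot: [180.0, 0.0, 80.7]
contact_force: [-0.0, 0.8, 0.8]
opening: 0.425
finger_force: 0.0
clock: 22.05
ee_pos: [546.4, -267.3, 49.1]
tcp_rot: [180.0, 0.0, 80.7]
contact_force: [-0.2, 0.3, 5.1]
opening: 0.183
finger_force: 50.0
```

```bash
python3 -m pendant '[{"offset":[0,0,15],"turn":[0,0,0]},{"offset":[0,0,25],"turn":[0,0,0]},{"offset":[0,0,30],"turn":[0,0,0]},{"offset":[-4,35,15],"turn":[0,0,0]},{"offset":[-4,45,0],"turn":[0,0,0]},{"offset":[-5,45,0],"turn":[0,0,0]},{"offset":[-5,45,0],"turn":[0,0,0]},{"offset":[-5,45,0],"turn":[0,0,0]},{"offset":[-5,42,0],"turn":[0,0,0]},{"offset":[-4,35,0],"turn":[0,0,0]}]'
python3 -m pendant '[{"offset":[-2,30,-5],"turn":[0,0,0]},{"offset":[-2,25,-5],"turn":[0,0,0]},{"offset":[0,0,0],"turn":[0,0,0]},{"offset":[0,0,0],"turn":[0,0,0]},{"offset":[0,0,0],"turn":[0,0,0]},{"offset":[0,0,0],"turn":[0,0,0]},{"offset":[0,0,0],"turn":[0,0,0]},{"offset":[0,0,0],"turn":[0,0,0]},{"offset":[0,0,0],"turn":[0,0,0]},{"offset":[0,0,0],"turn":[0,0,0]}]'
python3 - <<'E'
from h import *
c,T,s=wrist(); print(s["ee_pos"],s["tcp_rot"],s["opening"]*94)
np.save("w5T.npy",T)
tz=s["ee_pos"][2]
print("pred knob top/collar/foot",[np.round(proj(c,(*s["ee_pos"][:2],tz-43.1+h),T)) for h in(72,36,0)],"lid hole",[np.round(proj(c,(510.3,80,z),T)) for z in (45.5,52,62)])
w=cv2.resize(c["img"][140:390,190:370,::-1],(432,600),interpolation=cv2.INTER_CUBIC)
q=camera("scene"); print("scene lid hole",proj(q,(510.3,80,55)))
u,v=map(int,proj(q,(510.3,80,70)));q=cv2.resize(q["img"][v-70:v+50,u-35:u+35,::-1],(350,600),interpolation=cv2.INTER_CUBIC)
cv2.imwrite("pics/w5.png",np.hstack([w,q])); print("scene crop org",u-35,v-70)
E
```

```text
clock: 23.3
ee_pos: [513.4, 26.5, 134.2]
tcp_rot: [-179.9, -0.0, 80.8]
contact_force: [0.2, -1.4, -0.5]
opening: 0.181
finger_force: 50.0
clock: 24.55
ee_pos: [510.2, 79.7, 123.9]
tcp_rot: [-180.0, -0.0, 80.7]
contact_force: [-0.8, -0.4, -0.8]
opening: 0.183
finger_force: 50.0
[510.23231091  79.72721477 123.86967093] [-1.79999617e+02 -1.63894037e-03  8.07241098e+01] 17.179986014828035
pred knob top/collar/foot [array([275., 280.]), array([275., 253.]), array([275., 234.])] lid hole [array([275., 220.]), array([275., 222.]), array([275., 226.])]
scene lid hole (np.float64(284.7758932951824), np.float64(215.932702730048))
scene crop org 249 140
```

View pics/w5.png

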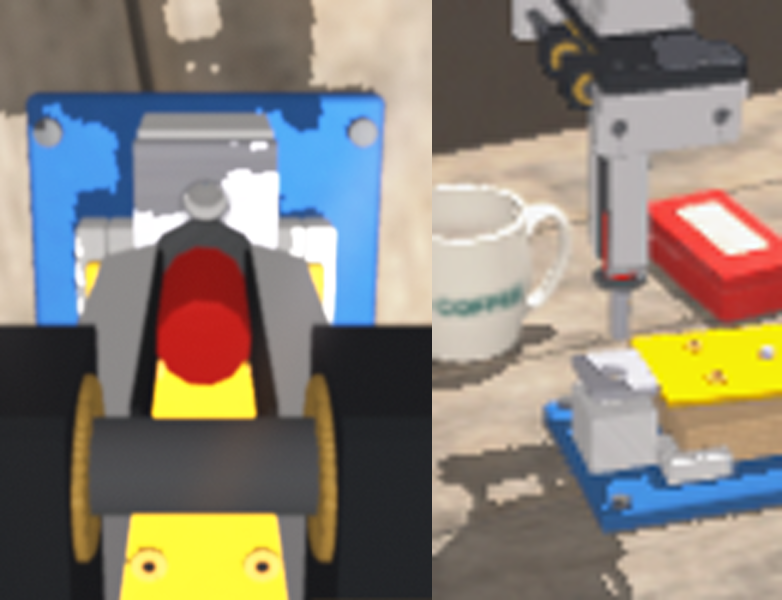

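The knob's top is at (204,342) in the left crop, about 1 mm toward the tool's −x. The hole in the lid tab shows at (204,201), as predicted. I'll correct by 1 mm and descend gently.

```bash
python3 -m pendant '[{"offset":[0.2,1.2,-2],"turn":[0,0,0]},{"offset":[0,0,-4],"turn":[0,0,0]},{"offset":[0,0,-4],"turn":[0,0,0]},{"offset":[0,0,-4],"turn":[0,0,0]},{"offset":[0,0,-4],"turn":[0,0,0]},{"offset":[0,0,-4],"turn":[0,0,0]},{"offset":[0,0,-4],"turn":[0,0,0]},{"offset":[0,0,-3],"turn":[0,0,0]},{"offset":[0,0,0],"turn":[0,0,0]},{"offset":[0,0,0],"turn":[0,0,0]}]'
```

```text
clock: 25.9
ee_pos: [510.4, 80.9, 94.9]
tcp_rot: [180.0, -0.0, 80.7]
contact_force: [0.7, 0.2, -1.1]
opening: 0.181
finger_force: 50.0
```

```bash
python3 -m pendant '[{"offset":[0,0,-2],"turn":[0,0,0]},{"offset":[0,0,-2],"turn":[0,0,0]},{"offset":[0,0,-2],"turn":[0,0,0]},{"offset":[0,0,-2],"turn":[0,0,0]},{"offset":[0,0,-2],"turn":[0,0,0]},{"offset":[0,0,-2],"turn":[0,0,0]},{"offset":[0,0,-2],"turn":[0,0,0]},{"offset":[0,0,-1],"turn":[0,0,0]},{"offset":[0,0,0],"turn":[0,0,0]},{"offset":[0,0,0],"turn":[0,0,0]}]'
```

```text
clock: 27.15
ee_pos: [510.6, 81.1, 79.9]
tcp_rot: [180.0, -0.0, 80.7]
contact_force: [1.2, 2.2, -2.1]
opening: 0.183
finger_force: 50.0
```

```bash
python3 -m pendant '[{"offset":[0.1,0.3,-2],"turn":[0,0,0]},{"offset":[0,0,-2],"turn":[0,0,0]},{"offset":[0,0,-2],"turn":[0,0,0]},{"offset":[0,0,-2],"turn":[0,0,0]},{"offset":[0,0,-2],"turn":[0,0,0]},{"offset":[0,0,-1],"turn":[0,0,0]},{"offset":[0,0,-1],"turn":[0,0,0]},{"offset":[0,0,-1],"turn":[0,0,0]},{"offset":[0,0,0],"turn":[0,0,0]},{"offset":[0,0,0],"turn":[0,0,0]}]'
```

```text
clock: 28.4
ee_pos: [510.6, 81.3, 66.9]
tcp_rot: [180.0, -0.0, 80.7]
contact_force: [1.1, 1.9, 2.2]
opening: 0.18
finger_force: 50.0
```

```bash
python3 -m pendant '[{"offset":[0,0,-1],"turn":[0,0,0]},{"offset":[0,0,-1],"turn":[0,0,0]},{"offset":[0,0,-1],"turn":[0,0,0]},{"offset":[0,0,-1],"turn":[0,0,0]},{"offset":[0,0,-1],"turn":[0,0,0]},{"offset":[0,0,-1],"turn":[0,0,0]},{"offset":[0,0,0],"turn":[0,0,0]},{"offset":[0,0,0],"turn":[0,0,0]},{"offset":[0,0,0],"turn":[0,0,0]},{"offset":[0,0,0],"turn":[0,0,0]}]' - 60
```

```text
clock: 29.65
ee_pos: [510.7, 81.6, 61.1]
tcp_rot: [180.0, -0.0, 80.7]
contact_force: [-0.1, 3.2, 6.2]
opening: 0.181
finger_force: 60.0
```

```bash
python3 -m pendant '[{"offset":[0,0.3,-0.5],"turn":[0,0,0]},{"offset":[0,0,-0.5],"turn":[0,0,0]},{"offset":[0,0,-0.5],"turn":[0,0,0]},{"offset":[0,0,0],"turn":[0,0,0]},{"offset":[0,0,0],"turn":[0,0,0]},{"offset":[0,0,0],"turn":[0,0,0]},{"offset":[0,0,0],"turn":[0,0,0]},{"offset":[0,0,0],"turn":[0,0,0]},{"offset":[0,0,0],"turn":[0,0,0]},{"offset":[0,0,0],"turn":[0,0,0]}]'
```

```text
clock: 30.9
ee_pos: [510.7, 81.6, 60.8]
tcp_rot: [180.0, -0.1, 80.7]
contact_force: [-2.1, 2.5, 20.2]
opening: 0.181
finger_force: 60.0
```

The force rose sharply to 20 N at the expected height, so the pin is hard home. I'll check with one picture.

```bash
python3 - <<'E'
from h import *
q=camera("scene"); w=camera("wrist")["img"][100:400,130:420,::-1]
u,v=map(int,proj(q,(505,30,60)));q=cv2.resize(q["img"][v-50:v+50,u-60:u+75,::-1],(540,400),interpolation=cv2.INTER_CUBIC)
w=cv2.resize(w,(260,400)); cv2.imwrite("pics/w6.png",np.hstack([q,w])); print(manip.sense()["contact_force"])
E
```

```text
[-3.01900803  2.76499099 19.72612342]
```

View pics/w6.png

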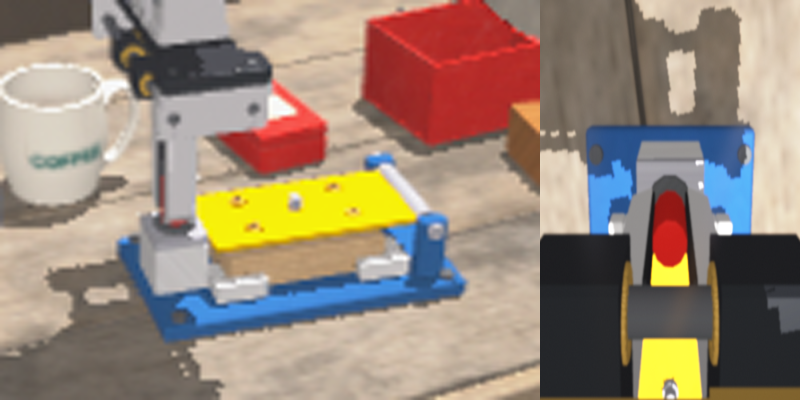

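The picture shows the lid level on the block, the collar down on the tab at (175,235) and the knob still held. Handing in.

```bash
python3 -c "
from workcell import close_job
print(close_job())"
```

```text
the job is handed in; nothing more can be done
None
```

The job is handed in at about 31 s: the block is square in the nest, the lid shut, and the pin home with the knob still held and pressed down at about 20 N; the judge's result was not shown.

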